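Set a bench photometer on its clear reference with the fine knob

TASK

Take the clear glass reference block with the white cap out of the rack and push it gently but fully home in the photometer's well. Then set the instrument: slowly turn only the small inner fine knob until the black meter needle stands over the red set pointer, leaving the outer coarse knob as you found it, and let go.

Things in the scene. Friction and masses are not known exactly. Their poses are not given: they have to be found in the camera images.
- photometer: Bench photometer, white case 220 x 300 mm, fixed; origin at the centre of its underside, x away from its front (which faces the robot), y to its left, z up. On its flat deck, 85 mm up: the square sample well on the left, a 119 x 124 mm needle meter in the middle (bezel 7 mm high, its needle's pivot right above the origin), the dual concentric knob on the right.
- well_floor (a point): Floor centre of the sample well: an upright slot 14.1 mm along the photometer's x, 25.5 mm along its y, 35 mm deep up to the flat deck. A leaf spring in its far (+x) wall holds the block against the near wall: it does not drop home alone but needs a push of a few newtons to the firm floor, then stands 20 mm proud of the deck. Keep every push on the deck or in the well under 20 N.
- ref_clear: Clear glass reference block with a white cap, 22.5 mm along its x, 12.5 mm along its y, 55 mm tall (the cap is the top 12 mm), about 36 g; origin at the centre of its foot, z up. Stands upright in one of the three rack holes, its x along the rack's x, 33 mm proud of the rack. In the well its x lies along the photometer's y, either way round.
- ref_amber: Amber glass block of the same size with a black cap, in the rack; leave it there.
- ref_green: Green glass block of the same size with a black cap, in the rack; leave it there.
- rack: Blue fixed rack 125 x 60 x 30 mm, origin at the centre of its underside, long side along its x; three 24.5 x 14.5 mm holes 22 mm deep in a row along x, 38 mm apart.
- fine_top (a point): Centre of the top of the fine knob, on the vertical axis of the dual knob. Fine knob: silver cylinder, 22 mm diameter, 14 mm proud of the coarse knob, red line on top. Greased, it resists with 0.03 N m plus 0.04 N m per rad/s and runs inside the coarse knob's sleeve: turned faster than about 0.8 rad/s it drags the coarse knob along.
- coarse_index (a point): White index line on the rim of the coarse knob, 22 mm from the axis, level with that knob's flat top, 14 mm below the top of the fine knob. Coarse knob: black ring 46 mm in diameter, 12 mm high, around and below the fine one. It gives way at 0.07 N m, so fingers rubbing on it turn it. It must not turn by more than 4 degrees (1.5 mm at this index).
- fine (a joint): Angle of the fine knob, rad, growing clockwise seen from above; stops at -2.4 and 2.4. The needle moves 0.5 rad per rad of it, clockwise for clockwise. The value that puts the needle over the red pointer differs each time; read the needle.
- coarse (a joint): Angle of the coarse knob, rad, growing clockwise seen from above.
- needle_tip (a point): Point on the meter's black needle, 60 mm from its pivot. The needle lies flat, 3 mm above the deck, and swings clockwise (to the right, seen from the robot) as the fine knob is turned clockwise. At the start it stands 12 to 38 mm to the left of the red pointer.
- set_mark (a point): Point on the red set pointer in the meter (its broad end is 6 mm wide), 60 mm from the pivot that it shares with the needle; its x points along the pointer away from the pivot. Where it stands on the scale differs each time and it is not moved by the knobs. The needle is set when needle_tip lies within 3 mm of this point along its y.
There are look-alikes about, which are no part of the job. What is shaped like the ref_clear but purple is not meant.

How it is judged:
On the way, in this order (a step that is already met when the one before it is completed fails the run):
1. the clear block is fully home in the well and let go (horizontal distance between ref_clear and well_floor below 0.004 m and z of ref_clear in the frame of well_floor below 0.002 m and angle between ref_clear's own z axis and vertical below 0.08 rad and contact force between ref_clear and the fingers below 0.1 N), for 0.2 s.
2. the needle stands over the red pointer (y of needle_tip in the frame of set_mark between -0.003 and 0.003 m), for 0.3 s.
At the end, for the whole second after the job is handed in: The clear block stands in the well with its foot within 2 mm of the floor, within 4 mm of the centre and upright within 0.08 rad; the needle is at rest within 3 mm of the middle of the red pointer; the coarse knob's index is within 1.5 mm of where it started; everything is let go (all of step 2 and horizontal distance between ref_clear and well_floor below 0.004 m and z of ref_clear in the frame of well_floor below 0.002 m and angle between ref_clear's own z axis and vertical below 0.08 rad and distance of coarse_index from where it was at the start of the episode below 0.0015 m and velocity of joint fine between -0.05 and 0.05 rad/s); the robot touches nothing.
It fails at once if the coarse knob is turned (its index moves more than 1.5 mm) (distance of coarse_index from where it was at the start of the episode above 0.0015 m).
It fails at once if the clear block is forced against the photometer (its contacts with deck, floor, walls and spring add up to more than 40 N) (contact force between ref_clear and photometer above 40 N).
It fails at once if another reference block is shifted by more than 10 mm (distance of any of ref_amber, ref_green from where it was at the start of the episode above 0.01 m).
It also fails if it takes over 67 s, if anything falls off the work surface, if the arm or the gripper's body presses on something with over 40 N, if the wrist force passes 120 N, or if a joint passes its speed limit or range.

ROBOT

A 7-joint arm with a two-finger parallel gripper is mounted at the origin on the work surface. World frame = base frame: x ahead of the robot, y to its left, z up, the work surface at z = 0. Lengths are in m, angles in rad, forces in N, time in s.
With the tool pointing down it reaches from about 0.425 to 0.925 m from the base axis. Payload 6.8 kg.
Tool frame: the origin (TCP) lies on the front face of the gripper's body, between the roots of the fingers; the fingertips stand 73 mm ahead of it and the grasp point (between the pads) lies 54 mm ahead of it; z points along the fingers, y is the line along which they close (so a half turn about z gives the same grasp; the last joint's range is limited). The gripper opens to 85 mm and grips with 20 to 120 N. Pads are 22 mm wide; open, the fingers measure 114 mm over their backs; the gripper's body (76 mm by 85 mm) begins 54 mm behind the grasp point. The pads swing forward as they close: fully open they stand 13 mm farther back than shut.
Start: joints at [1.039, 0.477, 0.022, 1.555, -0.011, 1.109, -0.083], TCP at [0.278, -0.615, 0.304] pointing down, gripper open.
Joint ranges: [-2.96, 2.96], [-0.34, 2.1], [-1.41, 1.46], [0.24, 2.44], [-1.37, 4.51], [0.17, 1.92], [-2.96, 2.96]. Speed limits (rad/s): [2.39, 2.39, 3.14, 3.14, 3.14, 3.14, 3.14].

INTERFACE

Orientations are given as a unit quaternion [w, x, y, z].
In Python, from station import bot, optics gives the robot as it stands.
- The arm moves only by the tool drive_tool, never from a script. Its argument "deltas" is a list of rows, each an object with "gripper": the closure in counts, from 0 (fully open) to 255 (shut); "offset": the shift along the tool's x, y, z in units of 1000 mm (1.0 is 1000 mm), a list of three; "angular": the turn, a rotation vector about the tool's x, y, z in units of 45 degrees (1.0 is 45 degrees), a list of three. In form: [{"gripper": gripper, "offset": [dx, dy, dz], "angular": [rx, ry, rz]}, ...]. A call has 1 to 5 rows; each row is the pose to reach, as a shift and turn from the pose commanded when the call began, along the tool's axes at that moment; what a row does not reach only later rows make up. A row lasts 1/10 s, in which the tool goes at most 50 mm and 8.59 degrees, less where a joint would pass 70% of its speed; a pose out of reach is approached as far as the arm can. A call with a number of a shift or a turn outside -1 to 1 is refused whole. A call with a gripper value outside its range is refused whole. The fingers move at their own pace and stop on an object; "grip_force" is the grip in N (left out, the last holds). Time passes only in rows, so rows that repeat a pose let the fingers close. It gives the time, the measured TCP pose, the force, the opening and the grip force at its end, in the units of the state.
- bot.get_obs(): the state, without advancing time (a new reading comes with each control period).
- optics.read_camera(name): name is "scene" or "top"; returns the picture (400x640x3 uint8, blue, green, red); there is no depth.
- optics.camera_model(name): a dict with "fx", "fy", "cx", "cy" (pixels), "cam_to_world" (4x4, takes a point from camera to world coordinates). Camera axes: x right, y up, looking along -z (the intrinsics and any distortion apply to the point x, -y, -z); pixel columns grow to the right and rows downward; lengths in m; the calibration is good to about 2 mm. A picture is of the moment at which its call begins. camera_model takes no time and is no camera call.
- bot.hand_in(): hands the job in; it is judged then, once.
The state is a dict: "t": time; "q": joint angles; "joint_vel": joint speeds; "joint_torque": joint torques, N m; "eef_pos": TCP position; "tool_rot": TCP orientation; "contact_force": force on the tool from outside, world axes, zero at the start; "torque": the same for the moment, N m; "gripper_width": opening from 0.0 (shut) to 1.0 (fully open); "grasp_force": force on a finger pad.
Only numpy, scipy, OpenCV 4.12 (cv2) and the standard library are available. Lean on these libraries where they do the work, as an engineer would, in place of code of your own. Each camera call takes 0.05 s, during which the arm holds its last target. There are 200 camera calls.

## Working session

There is one attempt and no reset: what is moved stays moved. The work goes in short steps, Python scripts to look and compute and a tool call to move; the robot and the scene stay as the last step left them, time stands still between calls to the robot, and variables do not carry over. Pictures are saved under pics/ and viewed, at most 10 in all, crops included, and the job is handed in when it is done.

Besides the shell and the picture viewer there is one more tool, called after "Emit:" as name(argument=value, ...) on one line, values as JSON. drive_tool: Moves the arm, as the interface text tells. Its arguments: {"type":"object","properties":{"deltas":{"type":"array"},"grip_force":{"type":"number"}},"required":["deltas"]}

```bash
mkdir -p pics
cat > h.py <<'E'
import numpy as np, cv2
from station import bot, optics
def ray(cam,u,v):
    m=optics.camera_model(cam); T=np.array(m["cam_to_world"])
    d=np.array([(u-m["cx"])/m["fx"],-(v-m["cy"])/m["fy"],-1.]); return T[:3,3],T[:3,:3]@d
def onz(cam,u,v,z):
    o,d=ray(cam,u,v); return o+d*(z-o[2])/d[2]
def proj(cam,p):
    m=optics.camera_model(cam); T=np.array(m["cam_to_world"]); c=T[:3,:3].T@(np.array(p)-T[:3,3])
    return np.array([m["cx"]+m["fx"]*c[0]/-c[2], m["cy"]-m["fy"]*c[1]/-c[2]])
E
python3 - <<'E'
from h import *
a=optics.read_camera("scene");b=optics.read_camera("top")
cv2.imwrite("pics/scene0.png",a);cv2.imwrite("pics/top0.png",b)
for n in("scene","top"):
    print({k:(np.round(v,3).tolist()) for k,v in optics.camera_model(n).items()})
o=bot.get_obs();print({k:np.round(v,4).tolist() for k,v in o.items()})
E
```

```text
{'fx': 416.243, 'fy': 416.243, 'cx': 316.483, 'cy': 200.032, 'cam_to_world': [[-0.588, -0.509, 0.628, 1.085], [0.809, -0.383, 0.446, 0.288], [0.014, 0.771, 0.637, 0.606], [0.0, 0.0, 0.0, 1.0]]}
{'fx': 460.152, 'fy': 460.152, 'cx': 321.664, 'cy': 203.066, 'cam_to_world': [[-0.008, 0.996, -0.084, 0.483], [-1.0, -0.008, 0.001, -0.041], [0.001, 0.084, 0.996, 1.054], [0.0, 0.0, 0.0, 1.0]]}
{'t': 0.1, 'q': [1.0389, 0.4777, 0.0224, 1.5563, -0.0115, 1.1093, -0.0831], 'joint_vel': [0.0004, -0.0005, 0.0004, -0.0033, 0.0, -0.0006, -0.0007], 'joint_torque': [0.0054, -59.7761, 1.6146, -28.1954, 0.0129, 0.0051, 0.0], 'eef_pos': [0.2774, -0.6149, 0.303], 'tool_rot': [-0.0008, 0.9776, 0.2103, -0.0002], 'contact_force': [0.6145, -0.0295, 0.4297], 'torque': [-0.0008, -0.0037, 0.004], 'grasp_force': 0.0, 'gripper_width': 1.002}
```

View pics/scene0.png

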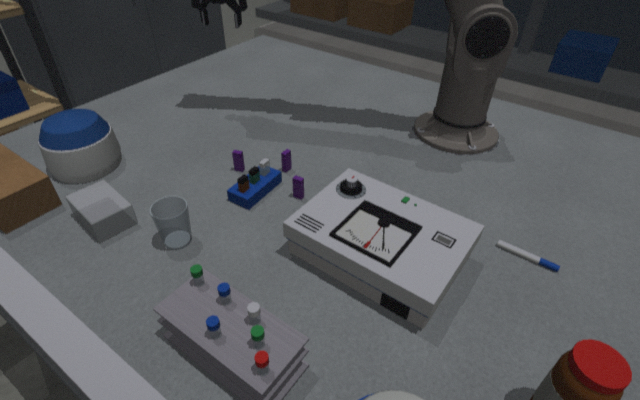

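View pics/top0.png

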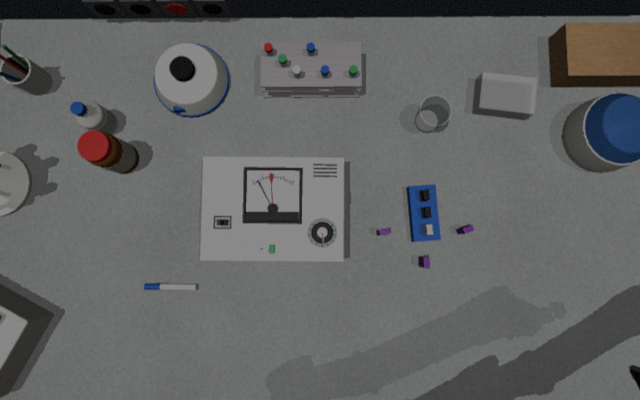

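Scene: the rack is at about (255,186), with the white cap at (265,166), and the photometer at about (385,235). Top: the rack is at (424,213), with the white cap at (429,230). Knob (322,233), well (222,222), needle pivot (272,209).
Candidates for the block: white cap in the rack at (429,230), versus purple blocks at (384,231), (465,229) and (425,262). Only the one in the rack has a white cap. I'll confirm with an enlarged crop.

Run:
```python
from h import *
b=cv2.imread("pics/top0.png");a=cv2.imread("pics/scene0.png")
g=lambda x:np.clip(x.astype(float)*1.5,0,255).astype(np.uint8)
c1=cv2.resize(b[150:270,195:350],None,fx=5,fy=5,interpolation=cv2.INTER_CUBIC)
cv2.imwrite("pics/c1.png",g(c1))
c2=cv2.resize(b[178:248,400:450],None,fx=8,fy=8,interpolation=cv2.INTER_CUBIC)
c3=cv2.resize(a[145:215,222:272],None,fx=8,fy=8,interpolation=cv2.INTER_CUBIC)
cv2.imwrite("pics/c2.png",g(np.hstack([c2,c3])))
# photometer white mask
h=cv2.cvtColor(b,cv2.COLOR_BGR2HSV)
roi=np.zeros(b.shape[:2],np.uint8);roi[145:275,190:355]=1
m=((b.min(2)>145)&(roi>0)).astype(np.uint8)
print(b[170,220],b[280,300])
m=cv2.morphologyEx(m,cv2.MORPH_CLOSE,np.ones((15,15)))
c=max(cv2.findContours(m,0,2)[0],key=cv2.contourArea);r=cv2.minAreaRect(c);bx=cv2.boxPoints(r)
W=np.array([onz("top",*p,.085) for p in bx]);print("phot",r,W.round(4).tolist(),[np.linalg.norm(W[i]-W[i-1]).round(4) for i in range(4)],W.mean(0))
# rack blue
m=((h[...,0]>100)&(h[...,0]<130)&(h[...,1]>120)).astype(np.uint8);m[:,:400]=0;m[:,450:]=0;m[:180]=0;m[250:]=0
m=cv2.morphologyEx(m,cv2.MORPH_CLOSE,np.ones((15,15)))
c=max(cv2.findContours(m,0,2)[0],key=cv2.contourArea);r=cv2.minAreaRect(c);bx=cv2.boxPoints(r)
W=np.array([onz("top",*p,.03) for p in bx]);print("rack",r,W.round(4).tolist(),[np.linalg.norm(W[i]-W[i-1]).round(4) for i in range(4)],W.mean(0))
# white cap
w=(b.min(2)>140).astype(np.uint8);w[:,:415]=0;w[:,445:]=0;w[:215]=0;w[250:]=0
c=max(cv2.findContours(w,0,2)[0],key=cv2.contourArea);r=cv2.minAreaRect(c);print("cap",r,onz("top",*r[0],.063))
```

```text
[138 138 138] [112 115 113]Traceback (most recent call last):
  File "<stdin>", line 15, in <module>
ValueError: max() iterable argument is empty
```

View pics/c1.png

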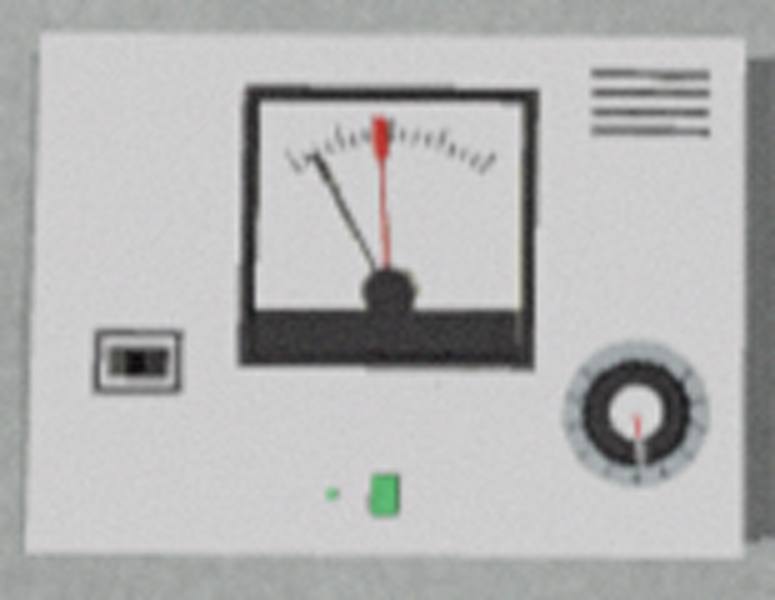

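View pics/c2.png

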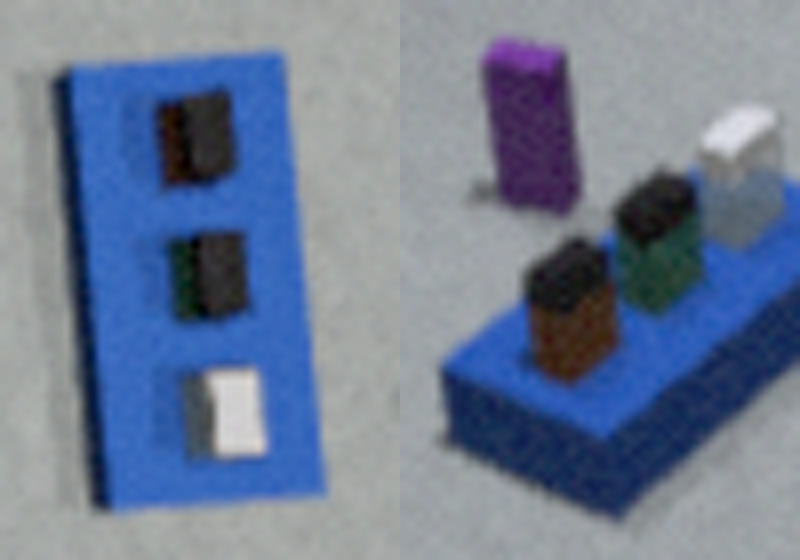

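Confirmed: the clear block has its white cap at (429,230), next to green and amber with black caps. In the crop, the well is at about (222.5,222), the knob at (322,232), and the needle is to the left of the red pointer.

```bash
cat > m.py <<'E'
from h import *
b=cv2.imread("pics/top0.png");a=cv2.imread("pics/scene0.png")
def big(m): return max(cv2.findContours(m.astype(np.uint8),0,1)[0],key=cv2.contourArea)
def box(mask,x0,x1,y0,y1,cam,z,name,close=0,b=b):
    m=np.zeros(mask.shape,np.uint8);m[y0:y1,x0:x1]=mask[y0:y1,x0:x1]
    if close: m=cv2.morphologyEx(m,cv2.MORPH_CLOSE,np.ones((close,close)))
    r=cv2.minAreaRect(big(m));bx=cv2.boxPoints(r)
    W=np.array([onz(cam,*p,z) for p in bx]);e=[W[i]-W[i-1] for i in (1,2)]
    L=max(e,key=np.linalg.norm);print(name,"px",np.round(r[0],1),"ctr",W.mean(0).round(4),"sides",[round(float(np.linalg.norm(v)),4) for v in e],"long ang deg",round(float(np.degrees(np.arctan2(L[1],L[0])))%180,2))
g=cv2.cvtColor(b,cv2.COLOR_BGR2GRAY);h=cv2.cvtColor(b,cv2.COLOR_BGR2HSV)
box(g>127,192,348,150,268,"top",.085,"phot",21)
bl=(h[...,0]>100)&(h[...,0]<125)&(h[...,1]>140)&(h[...,2]>90)
box(bl,400,450,180,248,"top",.03,"rack",13)
box(g>140,418,440,218,242,"top",.063,"cap")
box(g<90,240,306,160,228,"top",.092,"bezel",31)
box(g<90,210,235,213,232,"top",.085,"wellframe",5)
# knob
for n,mm,z in (("coarse",g<80,.097),("fine",g>115,.111)):
    m=np.zeros_like(g);R=14 if n=="coarse" else 7
    cv2.circle(m,(322,232),R,1,-1);mm=(mm&(m>0)).astype(np.uint8)
    (u,v),r=cv2.minEnclosingCircle(big(mm));M=cv2.moments(big(mm));u2,v2=M["m10"]/M["m00"],M["m01"]/M["m00"]
    print(n,u,v,r,u2,v2,onz("top",u,v,z).round(4),onz("top",u2,v2,z).round(4))
E
python3 m.py
```

```text
phot px [271.5 208.6] ctr [0.5552 0.0639 0.085 ] sides [0.2198, 0.3033] long ang deg 89.13
rack px [424.1 212.6] ctr [ 0.5469 -0.2704  0.03  ] sides [0.0594, 0.1229] long ang deg 3.7Traceback (most recent call last):
  File "m.py", line 14, in <module>
    box(g>140,418,440,218,242,"top",.063,"cap")
    ~~~^^^^^^^^^^^^^^^^^^^^^^^^^^^^^^^^^^^^^^^^
  File "m.py", line 7, in box
    r=cv2.minAreaRect(big(m));bx=cv2.boxPoints(r)
                      ~~~^^^
  File "m.py", line 3, in big
    def big(m): return max(cv2.findContours(m.astype(np.uint8),0,1)[0],key=cv2.contourArea)
                       ~~~^^^^^^^^^^^^^^^^^^^^^^^^^^^^^^^^^^^^^^^^^^^^^^^^^^^^^^^^^^^^^^^^^
ValueError: max() iterable argument is empty
```

```bash
sed -i 's/box(g>140,418/box((g>112)\&(h[...,1]<60),418/' m.py
cat >> m.py <<'E'
def line(p1,p2,name): print(name,[proj("scene",p).round(1).tolist() for p in (p1,p2)])
line(onz("top",429.6,230,.063),onz("top",322.2,232.3,.111),"cap/fine predicted in scene")
gs=cv2.cvtColor(a,cv2.COLOR_BGR2GRAY)
box((gs>105),256,274,155,172,"scene",.063,"cap scene")
r=a[...,2].astype(int);red=(r-a[...,0]>40)
E
python3 m.py
python3 - <<'E'
import cv2,numpy as np
a=cv2.imread("pics/scene0.png")
c=[cv2.resize(a[y:y+40,x:x+50],None,fx=8,fy=8,interpolation=cv2.INTER_CUBIC) for x,y in((325,165),(420,220))]
cv2.imwrite("pics/c3.png",np.clip(np.hstack(c)*1.5,0,255).astype(np.uint8))
E
```

```text
phot px [271.5 208.6] ctr [0.5552 0.0639 0.085 ] sides [0.2198, 0.3033] long ang deg 89.13
rack px [424.1 212.6] ctr [ 0.5469 -0.2704  0.03  ] sides [0.0594, 0.1229] long ang deg 3.7
cap px [429.2 229.5] ctr [ 0.5082 -0.2731  0.063 ] sides [0.0115, 0.0207] long ang deg 5.56
bezel px [272.5 195. ] ctr [0.5826 0.0611 0.092 ] sides [0.1183, 0.1246] long ang deg 89.57
wellframe px [222. 222.] ctr [0.5267 0.1681 0.085 ] sides [0.0337, 0.0253] long ang deg 89.56
coarse 321.67498779296875 232.0 11.088645935058594 321.5161048689138 231.89812734082395 [ 0.5038 -0.0416  0.097 ] [ 0.504  -0.0413  0.097 ]
fine 321.6666564941406 232.0 4.772716522216797 321.72171253822626 231.7737003058104 [ 0.5035 -0.0416  0.111 ] [ 0.5039 -0.0417  0.111 ]
cap/fine predicted in scene [[263.5, 160.3], [350.5, 178.8]]
cap scene px [264.5 160.5] ctr [ 0.506  -0.2717  0.063 ] sides [0.0398, 0.0451] long ang deg 40.61
```

View pics/c3.png

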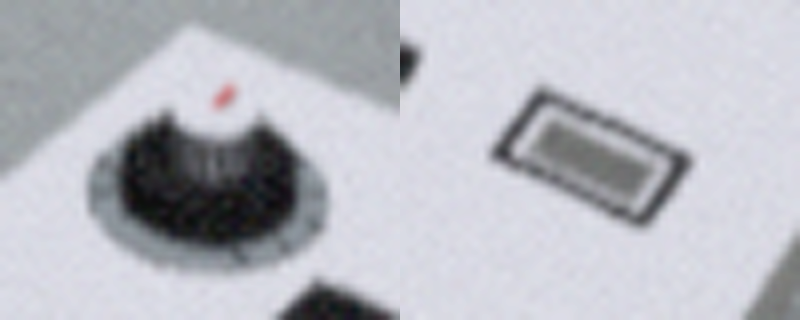

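```bash
cat >> h.py <<'E'
from scipy.spatial.transform import Rotation as Ro
def st():
    o=bot.get_obs();q=o["tool_rot"];R=Ro.from_quat([q[1],q[2],q[3],q[0]]);return o,R
def delta(x,y,z,yaw):
    o,R=st();c=np.radians(yaw)
    T=Ro.from_matrix(np.array([[np.cos(c),np.sin(c),0],[np.sin(c),-np.cos(c),0],[0,0,-1.]]))
    p=np.array(o["eef_pos"]);d=R.inv().apply(np.array([x,y,z])-p);w=(R.inv()*T).as_rotvec()/np.radians(45)
    print("t",round(o["t"],2),"pos",p.round(4),"yaw",np.degrees(np.arctan2(*R.as_matrix()[1::-1,0])).round(2),"F",np.round(o["contact_force"],1),"w",round(o["gripper_width"],3),"gf",round(o["grasp_force"],1),"q",np.round(o["q"],2))
    print("offset",d.round(4),"ang",w.round(4))
E
python3 - <<'E'
from h import *
delta(.507,-.2725,.20,5.3)
print(onz("top",222.4,222.1,.085),onz("scene",444.2,239.7,.085),proj("scene",onz("top",222.4,222.1,.085)))
print(onz("scene",351.9,177.9,.111))
E
```

```text
t 0.1 pos [ 0.2774 -0.6149  0.303 ] yaw 24.28 F [ 0.6 -0.   0.4] w 1.002 gf 0.0 q [ 1.04  0.48  0.02  1.56 -0.01  1.11 -0.08]
offset [ 0.3501 -0.2176  0.1033] ang [-0.002   0.0005  0.4218]
[0.52643172 0.16721834 0.085     ] [0.52471603 0.1694687  0.085     ] [442.61580507 239.71037582]
[ 0.49856767 -0.04221461  0.111     ]
```

Emit:
drive_tool(deltas=[{"gripper": 120, "offset": [0.35, -0.2176, 0.05], "angular": [-0.002, 0.0005, 0.422]}, {"gripper": 120, "offset": [0.35, -0.2176, 0.05], "angular": [-0.002, 0.0005, 0.422]}, {"gripper": 120, "offset": [0.35, -0.2176, 0.05], "angular": [-0.002, 0.0005, 0.422]}, {"gripper": 120, "offset": [0.35, -0.2176, 0.05], "angular": [-0.002, 0.0005, 0.422]}, {"gripper": 120, "offset": [0.35, -0.2176, 0.05], "angular": [-0.002, 0.0005, 0.422]}], grip_force=25)

```text
t: 0.6
eef_pos: [0.4165, -0.4072, 0.2733]
tool_rot: [0.001, 0.999, 0.046, 0.0]
contact_force: [1.3, -0.7, -0.5]
gripper_width: 0.53
grasp_force: 0.0
```

```bash
python3 -c "
from h import *
delta(.507,-.2725,.20,5.3)"
```

```text
t 0.6 pos [ 0.4165 -0.4072  0.2733] yaw 5.28 F [ 1.3 -0.7 -0.5] w 0.53 gf 0.0 q [ 0.66  0.36  0.01  1.82 -0.    0.97 -0.81]
offset [ 0.1025 -0.1259  0.0732] ang [ 0.0015 -0.0004 -0.0004]
```

Emit:
drive_tool(deltas=[{"gripper": 120, "offset": [0.1025, -0.126, 0.073], "angular": [0.0015, 0, 0]}, {"gripper": 120, "offset": [0.1025, -0.126, 0.073], "angular": [0.0015, 0, 0]}, {"gripper": 120, "offset": [0.1025, -0.126, 0.073], "angular": [0.0015, 0, 0]}, {"gripper": 120, "offset": [0.1025, -0.126, 0.073], "angular": [0.0015, 0, 0]}, {"gripper": 120, "offset": [0.1025, -0.126, 0.073], "angular": [0.0015, 0, 0]}])

```text
t: 1.1
eef_pos: [0.508, -0.2688, 0.1985]
tool_rot: [-0.002, 0.999, 0.05, -0.001]
contact_force: [-0.1, 0.7, -0.2]
gripper_width: 0.529
grasp_force: 0.0
```

Emit:
drive_tool(deltas=[{"gripper": 120, "offset": [0, 0, 0], "angular": [0, 0, 0]}, {"gripper": 120, "offset": [0, 0, 0], "angular": [0, 0, 0]}])

```text
t: 1.3
eef_pos: [0.5056, -0.2759, 0.201]
tool_rot: [0.001, 0.999, 0.045, 0.0]
contact_force: [-0.5, -0.8, -0.8]
gripper_width: 0.532
grasp_force: 0.0
```

Run:
```python
from h import *
delta(.507,-.2725,.119,5.3)
b=optics.read_camera("top");a=optics.read_camera("scene")
x=cv2.resize(b[170:260,380:470],None,fx=4.4,fy=4.4,interpolation=cv2.INTER_CUBIC);y=cv2.resize(a[90:210,205:325],None,fx=3.3,fy=3.3,interpolation=cv2.INTER_CUBIC)
cv2.imwrite("pics/p5.png",np.clip(np.hstack([x,y])*1.5,0,255).astype(np.uint8))
```

```text
t 1.3 pos [ 0.5056 -0.2759  0.201 ] yaw 5.17 F [-0.5 -0.8 -0.8] w 0.532 gf 0.0 q [ 0.42  0.43 -0.04  1.89  0.02  0.82 -1.11]
offset [ 0.0017 -0.0034  0.082 ] ang [ 0.0016 -0.0006 -0.0029]
```

View pics/p5.png

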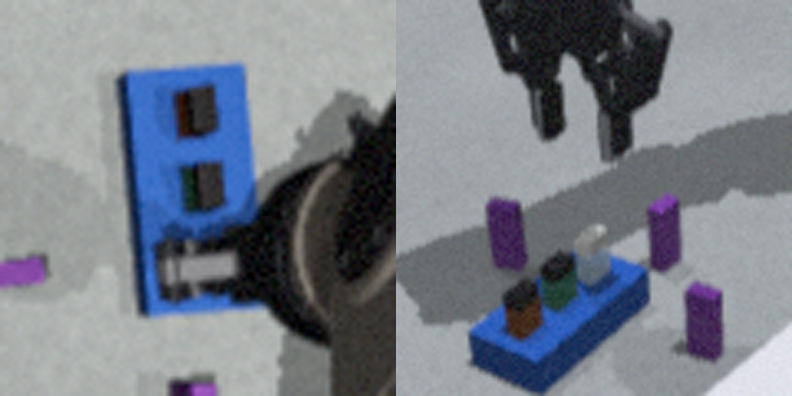

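The open fingers are centred above the white-capped block (scene crop (595,240)), with no neighbours between them. Descending.

Emit:
drive_tool(deltas=[{"gripper": 120, "offset": [0.0005, -0.001, 0.02], "angular": [0, 0, 0]}, {"gripper": 120, "offset": [0.0005, -0.001, 0.04], "angular": [0, 0, 0]}, {"gripper": 120, "offset": [0.0005, -0.001, 0.06], "angular": [0, 0, 0]}, {"gripper": 120, "offset": [0.0005, -0.001, 0.06], "angular": [0, 0, 0]}, {"gripper": 120, "offset": [0.0005, -0.001, 0.06], "angular": [0, 0, 0]}])

```text
t: 1.9
eef_pos: [0.5065, -0.2742, 0.1411]
tool_rot: [0.0, 0.999, 0.045, 0.0]
contact_force: [-0.9, -0.5, 0.4]
gripper_width: 0.526
grasp_force: 0.0
```

```bash
python3 -c "
from h import *
delta(.507,-.2725,.119,5.3)"
```

```text
t 1.9 pos [ 0.5065 -0.2742  0.1411] yaw 5.21 F [-0.9 -0.5  0.4] w 0.526 gf 0.0 q [ 0.42  0.52 -0.04  1.92  0.03  0.7  -1.12]
offset [ 0.0006 -0.0017  0.0221] ang [ 0.0007 -0.0007 -0.002 ]
```

Emit:
drive_tool(deltas=[{"gripper": 120, "offset": [0.0005, -0.0017, 0.011], "angular": [0, 0, 0]}, {"gripper": 120, "offset": [0.0005, -0.0017, 0.022], "angular": [0, 0, 0]}, {"gripper": 120, "offset": [0.0005, -0.0017, 0.022], "angular": [0, 0, 0]}, {"gripper": 170, "offset": [0.0005, -0.0017, 0.022], "angular": [0, 0, 0]}, {"gripper": 190, "offset": [0.0005, -0.0017, 0.022], "angular": [0, 0, 0]}], grip_force=25)

```text
t: 2.4
eef_pos: [0.5073, -0.2717, 0.1189]
tool_rot: [0.0, 0.999, 0.046, 0.0]
contact_force: [0.4, 0.2, -0.6]
gripper_width: 0.254
grasp_force: 0.0
```

Emit:
drive_tool(deltas=[{"gripper": 205, "offset": [0, 0, 0], "angular": [0, 0, 0]}, {"gripper": 220, "offset": [0, 0, 0], "angular": [0, 0, 0]}, {"gripper": 255, "offset": [0, 0, 0], "angular": [0, 0, 0]}, {"gripper": 255, "offset": [0, 0, 0], "angular": [0, 0, 0]}, {"gripper": 255, "offset": [0, 0, 0], "angular": [0, 0, 0]}])

```text
t: 2.9
eef_pos: [0.5074, -0.272, 0.119]
tool_rot: [0.0, 0.999, 0.046, 0.001]
contact_force: [0.1, -1.2, 1.6]
gripper_width: 0.141
grasp_force: 27.3
```

```bash
python3 -c "
from h import *
delta(.507,-.2725,.119,5.3)"
```

```text
t 2.9 pos [ 0.5074 -0.272   0.119 ] yaw 5.28 F [ 0.1 -1.2  1.6] w 0.141 gf 27.3 q [ 0.41  0.55 -0.04  1.93  0.03  0.66 -1.13]
offset [-0.0005  0.0005 -0.    ] ang [ 0.0013 -0.0018 -0.0004]
```

Emit:
drive_tool(deltas=[{"gripper": 255, "offset": [0, 0, -0.012], "angular": [0, 0, 0]}, {"gripper": 255, "offset": [0, 0, -0.03], "angular": [0, 0, 0]}, {"gripper": 255, "offset": [0, 0, -0.06], "angular": [0, 0, 0]}, {"gripper": 255, "offset": [0, 0, -0.1], "angular": [0, 0, 0]}, {"gripper": 255, "offset": [0, 0, -0.13], "angular": [0, 0, 0]}])

```text
t: 3.4
eef_pos: [0.5071, -0.271, 0.2514]
tool_rot: [0.0, 0.999, 0.046, 0.001]
contact_force: [0.7, 0.3, -0.7]
gripper_width: 0.139
grasp_force: 26.9
```

```bash
python3 -c "
from h import *
delta(.526,.168,.25,89.5)"
```

```text
t 3.4 pos [ 0.5071 -0.271   0.2514] yaw 5.32 F [ 0.7  0.3 -0.7] w 0.139 gf 26.9 q [ 0.42  0.37 -0.04  1.85  0.02  0.92 -1.11]
offset [ 0.0595 -0.4354  0.0015] ang [ 1.4000e-03 -1.4000e-03 -1.8707e+00]
```

Emit:
drive_tool(deltas=[{"gripper": 255, "offset": [0.006, -0.043, 0], "angular": [0, 0, -0.186]}, {"gripper": 255, "offset": [0.012, -0.087, 0], "angular": [0, 0, -0.372]}, {"gripper": 255, "offset": [0.018, -0.13, 0], "angular": [0, 0, -0.558]}, {"gripper": 255, "offset": [0.024, -0.174, 0], "angular": [0, 0, -0.744]}, {"gripper": 255, "offset": [0.03, -0.218, 0], "angular": [0, 0, -0.93]}])

```text
t: 3.9
eef_pos: [0.5161, -0.0497, 0.2494]
tool_rot: [0.0, 0.915, 0.403, 0.0]
contact_force: [-0.1, -0.6, -0.4]
gripper_width: 0.139
grasp_force: 26.8
```

```bash
python3 -c "
from h import *
delta(.526,.168,.25,89.5)"
```

```text
t 3.9 pos [ 0.5161 -0.0497  0.2494] yaw 47.5 F [-0.1 -0.6 -0.4] w 0.139 gf 26.8 q [ 0.21  0.3  -0.28  1.97  0.11  0.89 -0.87]
offset [ 0.1672 -0.1397 -0.0006] ang [ 7.000e-04  2.000e-04 -9.333e-01]
```

Emit:
drive_tool(deltas=[{"gripper": 255, "offset": [0.033, -0.028, 0], "angular": [0, 0, -0.187]}, {"gripper": 255, "offset": [0.067, -0.056, 0], "angular": [0, 0, -0.373]}, {"gripper": 255, "offset": [0.1, -0.084, 0], "angular": [0, 0, -0.56]}, {"gripper": 255, "offset": [0.134, -0.112, 0], "angular": [0, 0, -0.747]}, {"gripper": 255, "offset": [0.1672, -0.1397, 0], "angular": [0, 0, -0.933]}])

```text
t: 4.4
eef_pos: [0.5274, 0.1677, 0.2494]
tool_rot: [0.0, 0.71, 0.704, -0.0]
contact_force: [0.9, -0.3, -0.3]
gripper_width: 0.136
grasp_force: 26.8
```

Emit:
drive_tool(deltas=[{"gripper": 255, "offset": [0, 0, 0.01], "angular": [0, 0, 0]}, {"gripper": 255, "offset": [0, 0, 0.02], "angular": [0, 0, 0]}, {"gripper": 255, "offset": [0, 0, 0.03], "angular": [0, 0, 0]}, {"gripper": 255, "offset": [0, 0, 0.035], "angular": [0, 0, 0]}, {"gripper": 255, "offset": [0, 0, 0.035], "angular": [0, 0, 0]}])

```text
t: 4.9
eef_pos: [0.5278, 0.1643, 0.2126]
tool_rot: [0.0, 0.713, 0.701, -0.001]
contact_force: [-0.9, -0.1, -0.3]
gripper_width: 0.138
grasp_force: 26.8
```

Run:
```python
from h import *
delta(.526,.168,.20,89.5)
b=optics.read_camera("top");a=optics.read_camera("scene");cv2.imwrite("pics/t6.png",b);cv2.imwrite("pics/s6.png",a)
x=cv2.resize(b[180:260,185:265],None,fx=5,fy=5,interpolation=cv2.INTER_CUBIC);y=cv2.resize(a[190:270,400:480],None,fx=5,fy=5,interpolation=cv2.INTER_CUBIC)
cv2.imwrite("pics/p6.png",np.clip(np.hstack([x,y])*1.5,0,255).astype(np.uint8))
```

```text
t 4.9 pos [0.5278 0.1643 0.2126] yaw 89.0 F [-0.9 -0.1 -0.3] w 0.138 gf 26.8 q [-0.04  0.43 -0.47  1.91  0.25  0.87 -0.66]
offset [ 0.0037 -0.0018  0.0126] ang [-0.0016  0.002  -0.0111]
```

View pics/p6.png

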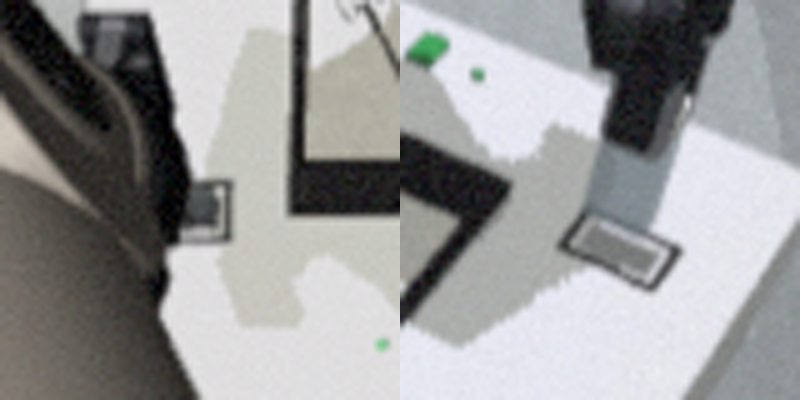

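Run:
```python
from h import *
for y in(.1643-.01125,.1643+.01125): print("pred foot crop", ((proj("scene",[.5278+.00625,y,.1016])-[400,190]+.5)*5-0).round(1))
for x in(.5255-.00705,.5255+.00705):
  for y in(.1685-.01275,.1685+.01275): print("pred well crop",((proj("scene",[x,y,.085])-[400,190]+.5)*5).round(1))
a=cv2.imread("pics/s6.png");g=cv2.cvtColor(a,cv2.COLOR_BGR2GRAY)
print(g[224:246,512-400+400-0-0:0] if 0 else "")
print("cols",list(range(512,540)))
for r in range(226,250): print(r,' '.join("%3d"%v for v in g[r,512:540]))
```

```text
pred foot crop [178.5 212.5]
pred foot crop [239.5 239.8]
pred well crop [194.3 224.8]
pred well crop [262.  255.1]
pred well crop [178.2 247.1]
pred well crop [246.5 278.1]

cols [512, 513, 514, 515, 516, 517, 518, 519, 520, 521, 522, 523, 524, 525, 526, 527, 528, 529, 530, 531, 532, 533, 534, 535, 536, 537, 538, 539]
226 103 102 100  99 105 104 105 105 103 100 104 101 100 102  97  97  96 100 100 100 107 110 113 113 114 111 113 114
227 103 101  99 100 102 102 103 104 102 103 100  99 100 102 101 100  98  96  97  98  99 107 111 111 113 113 113 113
228 100 103  96 101 100 102 103 103 101 103  99 101  95 101 100 101  97  96  97  98  98 106 110 109 112 115 112 114
229 103 100 101 101 101  98 100 102 103 104 100 100  98  99  99 100  99  99  98  98  97 107 111 111 110 115 112 109
230 102 102 104 102 100  97 100 100 104 102 100  98  96  96  99  95 100  99  99  99  98 108 109 112 110 110 110 109
231  99 103 101 104 102  98  97 101 102  98 102  97  98  97  97  99  99  99  97 100  96 105 111 107 109 109 110 110
232 101 100  97 101  99  99  99 102 100 103  97  99  99  99 101  99 100  97  98  99
[... 1304 characters left out ...]
 109
244 106 101 102  99  95  97 102 110 112 111 111 111 117 112 114 113 114 113 112 112 113 110 112 111 110 110 110 113
245 133 120 107 105 101  99 101 106 108 109 112 113 114 112 114 112 109 113 113 111 113 114 109 111 110 109 111 112
246 151 143 135 126 117 103  99 105 109 110 110 114 114 114 114 109 111 110 109 113 107 111 113 111 108 114 114 110
247 153 150 152 149 142 129 123 112 112 109 112 111 115 115 114 114 108 113 110 109 109 109 110 113 118 113 112 113
248 147 148 151 153 152 150 143 137 126 117 117 111 113 112 116 113 113 113 107 107 111 110 110 112 111 113 115 113
249 128 139 144 147 152 154 153 151 146 138 135 124 114 115 110 113 113 107 108 108 109 107 108 109 112 110 111 113
```

Run:
```python
import cv2,numpy as np
a=cv2.imread("pics/s6.png");s=cv2.imread("pics/scene0.png")
g=cv2.cvtColor(a,cv2.COLOR_BGR2GRAY);g0=cv2.cvtColor(s,cv2.COLOR_BGR2GRAY)
for n,G in(("now",g),("before",g0)):
  print(n,"    ",' '.join("%3d"%v for v in range(432,458)))
  for r in range(222 if n=="now" else 230,249): print(r,' '*(4),' '.join("%3d"%v for v in G[r,432:458]))
```

```text
now      432 433 434 435 436 437 438 439 440 441 442 443 444 445 446 447 448 449 450 451 452 453 454 455 456 457
222      113 117 115 115 113 117 109  86  85  85  81  88  92  91  92  93  88  79  80  83  95  97 116 147 154 154
223      115 115 114 114 117 115 102  85  82  85  85  91  93  93  89  92  92  91  92  91  92  99 127 150 156 154
224      116 115 114 116 116 110  95  88  84  84  84  89  90  92  94  90  91  91  91  93  96 108 143 154 152 153
225      115 113 115 115 115 109  90  86  83  83  86  90  93  93  92  92  91  90  94  92  96 111 149 157 154 153
226      115 117 113 115 115 105  86  83  85  86  86  90  91  90  92  92  94  93  94  93 101 129 153 153 153 154
227      115 116 115 117 113 100  86  81  83  82  86  93  91  93  91  92  91  91  92  93 103 143 154 155 155 155
228      113 114 116 115 112  94  83  83  85  85  93  92  95  91  95  92  92  95  93  98 112 150 153 155 155 153
229      113 114 115 115 109  89  83  85  84  87  89  91  91  92  95  92  90  90  91 101 127 152 155 155 154 155
230      117 115 116 116 102  82  78  84  87  89  91  91  91  94  92  92  94  93  9
[... 3626 characters left out ...]
13  63  62 118 140 145
243      145 144 144 144 143 139 126 110  90  77  87 100 100 101  89  81  77  84 110 121  78  53  96 140 147 145
244      143 146 146 146 146 144 143 138 129 111  89  77  88 100 101 100  93 102 125  96  50  78 124 142 146 145
245      144 145 145 146 147 146 145 148 144 142 129 112  91  73  89  95 101 121 113  64  63 119 142 147 145 146
246      145 148 146 146 147 148 145 144 145 144 143 142 126 109  75  59  76 102  74  58 112 141 145 144 145 143
247      144 144 146 146 145 144 146 143 147 145 146 148 145 140 121 107  88  67  60  94 136 146 146 145 146 142
248      146 147 148 146 146 144 145 148 142 145 144 147 146 145 144 139 128 113 109 129 144 146 148 146 145 146
```

Emit:
drive_tool(deltas=[{"gripper": 255, "offset": [0.003, -0.0015, 0.004], "angular": [0, 0, -0.006]}, {"gripper": 255, "offset": [0.003, -0.0015, 0.008], "angular": [0, 0, -0.006]}, {"gripper": 255, "offset": [0.003, -0.0015, 0.01], "angular": [0, 0, -0.006]}, {"gripper": 255, "offset": [0.003, -0.0015, 0.01], "angular": [0, 0, -0.006]}, {"gripper": 255, "offset": [0.003, -0.0015, 0.01], "angular": [0, 0, -0.006]}])

```text
t: 5.5
eef_pos: [0.5267, 0.1688, 0.2035]
tool_rot: [0.0, 0.711, 0.703, 0.0]
contact_force: [0.3, 0.9, 0.0]
gripper_width: 0.14
grasp_force: 26.8
```

Run:
```python
from h import *
delta(.526,.168,.196,89.5)
a=optics.read_camera("scene");b=optics.read_camera("top");cv2.imwrite("pics/s7.png",a);cv2.imwrite("pics/t7.png",b)
s=cv2.imread("pics/scene0.png");t=cv2.imread("pics/top0.png")
R=lambda i:cv2.resize(i,None,fx=10,fy=10,interpolation=cv2.INTER_CUBIC)
x=np.hstack([R(a[215:253,425:463]),R(s[215:253,425:463])])
cv2.imwrite("pics/p7.png",np.clip(x*1.6,0,255).astype(np.uint8))
```

```text
t 5.5 pos [0.5267 0.1688 0.2035] yaw 89.4 F [0.3 0.9 0. ] w 0.14 gf 26.8 q [-0.05  0.44 -0.47  1.92  0.26  0.85 -0.67]
offset [-0.0009 -0.0007  0.0075] ang [ 0.0007  0.0004 -0.0023]
```

View pics/p7.png

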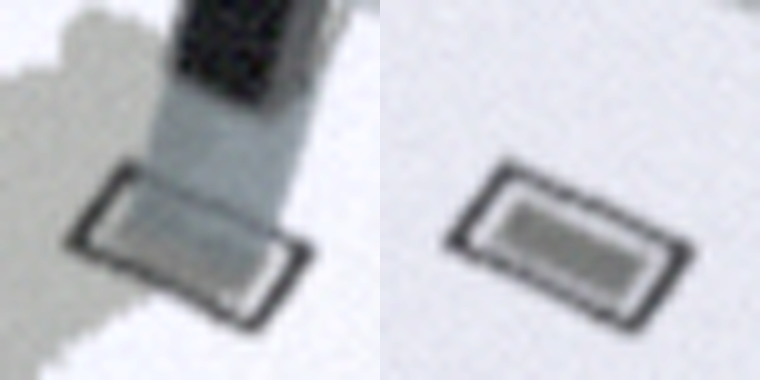

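Run:
```python
from h import *
f=lambda p:((proj("scene",p)-[425,215]+.5)*10).round(0).tolist()
print("foot now",[f([.5267+sx*.00625,.1688+sy*.01125,.0925]) for sx,sy in((1,-1),(1,1),(-1,-1),(-1,1))])
print("well",[f([.5255+sx*.00705,.1685+sy*.01275,.085]) for sx,sy in((1,-1),(1,1),(-1,-1),(-1,1))])
a=cv2.imread("pics/s7.png").astype(int);s=cv2.imread("pics/scene0.png").astype(int)
d=(a[...,0]-a[...,2])  # blueness
d0=s[...,0]-s[...,2]
d=cv2.GaussianBlur((d).astype(np.float32),(3,3),.7)
print("     ",' '.join("%3d"%v for v in range(432,458)))
for r in range(226,246): print(r,' ',' '.join("%3d"%v for v in d[r,432:458]))
```

```text
foot now [[123.0, 220.0], [245.0, 274.0], [152.0, 180.0], [273.0, 234.0]]
well [[106.0, 244.0], [243.0, 306.0], [139.0, 200.0], [274.0, 260.0]]
      432 433 434 435 436 437 438 439 440 441 442 443 444 445 446 447 448 449 450 451 452 453 454 455 456 457
226     0   0   0   0   0   0   0   0   3   6   7   8   8   8   8   7   7   6   6   5   5   6   9   9   7   7
227     0   0   0   0   0   0   0   1   5   7   8   7   7   8   9   9   9   9   8   7   8   8  10   9   7   7
228     0   0   0   0   0   0   0   3   5   8   8   7   8   9  10  10  10  10   9   9   9  10  10   9   7   7
229     0   0  -1  -1   0   0   0   2   6   7   8   8   9   9   9   9  10  10  10  10  10  10  10   8   7   7
230     0   0   0   0   0   0   0   3   7   8   8   8   9   9   9   9   9  10  10  10  10  10   9   7   7   7
231     0   0   0   0   0   1   2   5   7   8   7   8   9   9   9  10  10  10  10  10   9   9   8   7   7   7
232     0   0   0   0   0   1   3   6   7   7   8   8  10  10   9  10  10  10  10  10  10  10   9   8   7   7
233     0   0   0   0   0   0   3   6   7   7   9   9   9   9   9  10  11  1
[... 653 characters left out ...]
   9   9   9   7   6   4   4   5   7   6
240     0   0   0   0   0   0   0   0   0   0   1   1   3   4   5   7   8   8   6   5   4   3   3   4   5   5
241     0   0   0   0   0   0   0   0   0   0   0   0   1   1   3   4   5   5   3   3   3   3   2   3   4   5
242     0   0   0   0   0   0   0   0   1   1   0   0   0   0   1   2   2   3   3   3   3   3   3   3   4   4
243     0   0   0   0   0   0   0   0   2   2   1   0   0   0   0   0   1   2   2   2   2   3   3   4   4   4
244     0   0   0   0   0   0   0   2   4   4   3   3   1   1   0   1   1   2   3   3   2   3   4   4   4   4
245     0   0   0   0   0   1   3   4   6   6   6   5   3   2   1   2   2   3   4   3   3   4   4   4   5   5
```

Emit:
drive_tool(deltas=[{"gripper": 255, "offset": [-0.0012, -0.0015, 0.002], "angular": [0, 0, 0]}, {"gripper": 255, "offset": [-0.0012, -0.0015, 0.004], "angular": [0, 0, 0]}, {"gripper": 255, "offset": [-0.0012, -0.0015, 0.006], "angular": [0, 0, 0]}, {"gripper": 255, "offset": [-0.0012, -0.0015, 0.007], "angular": [0, 0, 0]}, {"gripper": 255, "offset": [-0.0012, -0.0015, 0.008], "angular": [0, 0, 0]}])

```text
t: 6.1
eef_pos: [0.5251, 0.1677, 0.1954]
tool_rot: [0.0, 0.711, 0.703, 0.0]
contact_force: [-1.0, 0.1, 0.5]
gripper_width: 0.14
grasp_force: 26.7
```

```bash
python3 -c "
from h import *
delta(.5253,.1676,.161,89.5)"
```

```text
t 6.1 pos [0.5251 0.1677 0.1954] yaw 89.4 F [-1.   0.1  0.5] w 0.14 gf 26.7 q [-0.05  0.45 -0.47  1.93  0.27  0.83 -0.67]
offset [-0.0001  0.0001  0.0344] ang [ 0.0006  0.0004 -0.0023]
```

Foot at deck level with no contact force; continuing down gently.

Emit:
drive_tool(deltas=[{"gripper": 255, "offset": [0, 0, 0.001], "angular": [0, 0, 0]}, {"gripper": 255, "offset": [0, 0, 0.002], "angular": [0, 0, 0]}, {"gripper": 255, "offset": [0, 0, 0.003], "angular": [0, 0, 0]}, {"gripper": 255, "offset": [0, 0, 0.0035], "angular": [0, 0, 0]}, {"gripper": 255, "offset": [0, 0, 0.004], "angular": [0, 0, 0]}])

```text
t: 6.6
eef_pos: [0.5251, 0.1677, 0.1915]
tool_rot: [0.0, 0.711, 0.703, 0.0]
contact_force: [-1.2, -0.0, 0.3]
gripper_width: 0.14
grasp_force: 26.7
```

Emit:
drive_tool(deltas=[{"gripper": 255, "offset": [0, 0, 0.0015], "angular": [0, 0, 0]}, {"gripper": 255, "offset": [0, 0, 0.003], "angular": [0, 0, 0]}, {"gripper": 255, "offset": [0, 0, 0.0045], "angular": [0, 0, 0]}, {"gripper": 255, "offset": [0, 0, 0.006], "angular": [0, 0, 0]}, {"gripper": 255, "offset": [0, 0, 0.007], "angular": [0, 0, 0]}])

```text
t: 7.1
eef_pos: [0.5252, 0.1676, 0.1844]
tool_rot: [0.0, 0.711, 0.703, 0.0]
contact_force: [-1.8, 0.1, 1.0]
gripper_width: 0.134
grasp_force: 26.3
```

Emit:
drive_tool(deltas=[{"gripper": 255, "offset": [0, 0, 0.0015], "angular": [0, 0, 0]}, {"gripper": 255, "offset": [0, 0, 0.003], "angular": [0, 0, 0]}, {"gripper": 255, "offset": [0, 0, 0.0045], "angular": [0, 0, 0]}, {"gripper": 255, "offset": [0, 0, 0.006], "angular": [0, 0, 0]}, {"gripper": 255, "offset": [0, 0, 0.007], "angular": [0, 0, 0]}])

```text
t: 7.6
eef_pos: [0.5249, 0.1677, 0.1773]
tool_rot: [0.0, 0.711, 0.703, -0.0]
contact_force: [-1.5, 0.7, 1.9]
gripper_width: 0.136
grasp_force: 26.1
```

Emit:
drive_tool(deltas=[{"gripper": 255, "offset": [0, 0, 0.0015], "angular": [0, 0, 0]}, {"gripper": 255, "offset": [0, 0, 0.003], "angular": [0, 0, 0]}, {"gripper": 255, "offset": [0, 0, 0.0045], "angular": [0, 0, 0]}, {"gripper": 255, "offset": [0, 0, 0.006], "angular": [0, 0, 0]}, {"gripper": 255, "offset": [0, 0, 0.007], "angular": [0, 0, 0]}])

```text
t: 8.1
eef_pos: [0.525, 0.1676, 0.1704]
tool_rot: [0.0, 0.711, 0.703, -0.0]
contact_force: [-3.0, 0.5, 1.3]
gripper_width: 0.14
grasp_force: 25.9
```

Emit:
drive_tool(deltas=[{"gripper": 255, "offset": [0, -0.0002, 0.0015], "angular": [0, 0, 0]}, {"gripper": 255, "offset": [0, -0.0002, 0.003], "angular": [0, 0, 0]}, {"gripper": 255, "offset": [0, -0.0002, 0.0045], "angular": [0, 0, 0]}, {"gripper": 255, "offset": [0, -0.0002, 0.006], "angular": [0, 0, 0]}, {"gripper": 255, "offset": [0, -0.0002, 0.007], "angular": [0, 0, 0]}])

```text
t: 8.6
eef_pos: [0.525, 0.1677, 0.1634]
tool_rot: [0.0, 0.711, 0.703, 0.0]
contact_force: [-2.7, -0.1, 1.3]
gripper_width: 0.136
grasp_force: 26.0
```

Emit:
drive_tool(deltas=[{"gripper": 255, "offset": [0, 0, 0.0005], "angular": [0, 0, 0]}, {"gripper": 255, "offset": [0, 0, 0.001], "angular": [0, 0, 0]}, {"gripper": 255, "offset": [0, 0, 0.001], "angular": [0, 0, 0]}])

```text
t: 8.9
eef_pos: [0.5249, 0.1676, 0.1624]
tool_rot: [0.0, 0.711, 0.703, 0.0]
contact_force: [-2.7, 0.1, 0.2]
gripper_width: 0.14
grasp_force: 25.8
```

Emit:
drive_tool(deltas=[{"gripper": 255, "offset": [0, 0, 0.0005], "angular": [0, 0, 0]}, {"gripper": 255, "offset": [0, 0, 0.001], "angular": [0, 0, 0]}, {"gripper": 255, "offset": [0, 0, 0.001], "angular": [0, 0, 0]}])

```text
t: 9.2
eef_pos: [0.525, 0.1677, 0.1615]
tool_rot: [0.0, 0.711, 0.703, 0.0]
contact_force: [-2.4, 0.1, 1.2]
gripper_width: 0.137
grasp_force: 25.8
```

Emit:
drive_tool(deltas=[{"gripper": 255, "offset": [0, 0, 0.0004], "angular": [0, 0, 0]}, {"gripper": 255, "offset": [0, 0, 0.0008], "angular": [0, 0, 0]}, {"gripper": 255, "offset": [0, 0, 0.0008], "angular": [0, 0, 0]}])

```text
t: 9.5
eef_pos: [0.5251, 0.1677, 0.161]
tool_rot: [0.0, 0.711, 0.703, 0.0]
contact_force: [-3.6, -0.3, 3.5]
gripper_width: 0.139
grasp_force: 26.2
```

Emit:
drive_tool(deltas=[{"gripper": 255, "offset": [0, 0, 0.0003], "angular": [0, 0, 0]}, {"gripper": 255, "offset": [0, 0, 0.0006], "angular": [0, 0, 0]}, {"gripper": 255, "offset": [0, 0, 0.0006], "angular": [0, 0, 0]}])

```text
t: 9.8
eef_pos: [0.5253, 0.1677, 0.1609]
tool_rot: [0.001, 0.711, 0.703, 0.0]
contact_force: [-5.3, -0.9, 10.0]
gripper_width: 0.138
grasp_force: 26.9
```

Firm floor felt (10 N at the expected height). Releasing and lifting.

Emit:
drive_tool(deltas=[{"gripper": 255, "offset": [0, 0, -0.0007], "angular": [0, 0, 0]}, {"gripper": 200, "offset": [0, 0, -0.0007], "angular": [0, 0, 0]}, {"gripper": 150, "offset": [0, 0, -0.0007], "angular": [0, 0, 0]}, {"gripper": 150, "offset": [0, 0, -0.0007], "angular": [0, 0, 0]}, {"gripper": 150, "offset": [0, 0, -0.0007], "angular": [0, 0, 0]}])

```text
t: 10.3
eef_pos: [0.5254, 0.1676, 0.1609]
tool_rot: [0.0, 0.711, 0.703, 0.0]
contact_force: [0.0, 0.2, -0.0]
gripper_width: 0.414
grasp_force: 0.0
```

Emit:
drive_tool(deltas=[{"gripper": 150, "offset": [0, 0, -0.01], "angular": [0, 0, 0]}, {"gripper": 150, "offset": [0, 0, -0.03], "angular": [0, 0, 0]}, {"gripper": 150, "offset": [0, 0, -0.07], "angular": [0, 0, 0]}, {"gripper": 150, "offset": [0, 0, -0.09], "angular": [0, 0, 0]}, {"gripper": 150, "offset": [0, 0, -0.09], "angular": [0, 0, 0]}])

```text
t: 10.8
eef_pos: [0.5267, 0.1686, 0.2549]
tool_rot: [0.002, 0.711, 0.703, 0.003]
contact_force: [-0.3, 0.6, -1.0]
gripper_width: 0.411
grasp_force: 0.0
```

Run:
```python
from h import *
delta(.504,-.042,.25,0)
s=optics.read_camera("scene");cv2.imwrite("pics/s8.png",s)
g=cv2.cvtColor(s,cv2.COLOR_BGR2GRAY)
print("pred cap top ctr",proj("scene",[.5247,.1676,.105]),"+-corners",[proj("scene",[.5247+a*.00625,.1676+b*.01125,.105]).round(1).tolist() for a in(-1,1) for b in(-1,1)])
for r in range(216,242): print(r,' '.join("%3d"%v for v in g[r,430:460]))
```

```text
t 10.8 pos [0.5267 0.1686 0.2549] yaw 89.39 F [-0.3  0.6 -1. ] w 0.411 gf 0.0 q [-0.02  0.37 -0.5   1.88  0.22  0.94 -0.63]
offset [-0.2109 -0.0205  0.0043] ang [ 0.0054 -0.0093  1.9864]
pred cap top ctr [445.59076676 231.09278761] +-corners [[440.9, 226.5], [453.1, 231.8], [438.1, 230.4], [450.4, 235.8]]
216 114 116 117 116 120 134 138 151 151 153 153 153 153 154 153 154 152 154 154 154 151 154 156 155 155 153 151 155 155 153
217 116 113 115 113 113 117 119 135 137 138 150 154 152 153 157 154 153 155 155 155 153 154 154 155 152 152 152 153 153 154
218 116 115 115 115 111 117 113 118 118 123 152 153 152 153 153 154 155 155 152 157 153 155 154 155 154 155 155 151 152 152
219 113 114 114 115 115 115 114 116 113 120 150 152 153 154 155 154 155 154 155 154 153 156 155 156 152 153 154 154 155 153
220 111 117 115 114 114 116 114 114 116 117 137 152 153 155 153 151 154 152 157 155 153 155 152 157 154 153 153 155 155 153
221 117 113 116 115 114 114 116 116 116 116 122 151 153 152 151 153 151 155 152 153 156 154 155 155 152 153 154 154 152 153
222 115 114 116 117 115 114 112 116 116 115 117 1
[... 1730 characters left out ...]
  89  83  84  83  81  81  81  82  85  87 106 117 107 147 155 153 153 153 154 153
237 116 109  78  40  72  98 101  79  74  76  82  85  89  95  87  81  81  79  81  83  86  95  96 137 150 150 154 156 154 154
238 115  91  51  48  97 113  92  79  76  77  78  79  86  91  88  87  85  82  80  84  87  89  81  98 119 127 149 153 154 153
239 112  81  44  47  85 106 103 102  85  79  77  77  76  81  79  85  89  75  79  82  89  99 112  90  66  82 125 149 155 152
240 113  99  92  88  67  83  91 102 102  93  83  80  77  79  75  77  77  72  79  76  86 101 134 113  59  58 110 149 153 152
241 112 116 131 131 118 110  83  76  92  93  99 101  87  79  78  78  78  76  76  76  84 105 128  98  51  84 133 153 153 155
```

The block is home: the cap's front top edge runs from (438.5,230) to (451.5,236.5), matching the prediction for the top at z = 0.105 m. Next is the knob.

```bash
cat > needle.py <<'E'
from h import *
import sys
def ang(cam,img,piv,yaw=-.5):
    # polar sample on plane z=.088 around pivot, scores darkness/redness per angle (deg clockwise from photometer +x)
    best=[]
    out={}
    th=np.arange(-50,50.1,.5);rs=np.arange(.03,.064,.001)
    P=np.array([[proj(cam,[piv[0]+r*np.cos(np.radians(yaw-t)),piv[1]+r*np.sin(np.radians(yaw-t)),.088]) for r in rs] for t in th]).astype(np.float32)
    S=cv2.remap(img.astype(np.float32),P[...,0],P[...,1],cv2.INTER_LINEAR)
    red=(S[...,2]-S[...,0]).mean(1);
    n=rs<.050
    dark=-(S[:,n,2]).mean(1)
    for k,s in(("red",red),("dark",dark)):
        s=s-np.median(s);i=s.argmax();w=np.clip(s[max(0,i-6):i+7],0,None);out[k]=((th[max(0,i-6):i+7]*w).sum()/w.sum()).round(2),s[i].round(1)
    return out
if __name__=="__main__":
    piv=(.555,.062)
    for cam,f in(("top","pics/top0.png"),("scene","pics/scene0.png")): print(cam,ang(cam,cv2.imread(f),piv))
    print([onz(c,*p,.088).round(4) for c,p in(("top",(272.4,208)),)])
E
python3 needle.py; python3 -c "
from h import *
delta(.5025,-.0413,.25,50)"
```

```text
t 10.85 pos [0.5258 0.168  0.2529] yaw 89.39 F [-0.4 -0.5 -0.3] w 0.417 gf 0.0 q [-0.02  0.37 -0.5   1.88  0.22  0.94 -0.63]
offset [-0.2096 -0.0211  0.0027] ang [ 0.0051 -0.003   0.8752]Traceback (most recent call last):
  File "needle.py", line 18, in <module>
    for cam,f in(("top","pics/top0.png"),("scene","pics/scene0.png")): print(cam,ang(cam,cv2.imread(f),piv))
                                                                                 ~~~^^^^^^^^^^^^^^^^^^^^^^^
  File "needle.py", line 8, in ang
    P=np.array([[proj(cam,[piv[0]+r*np.cos(np.radians(yaw-t)),piv[1]+r*np.sin(np.radians(yaw-t)),.088]) for r in rs] for t in th]).astype(np.float32)
                 ~~~~^^^^^^^^^^^^^^^^^^^^^^^^^^^^^^^^^^^^^^^^^^^^^^^^^^^^^^^^^^^^^^^^^^^^^^^^^^^^^^^^^^
  File "h.py", line 9, in proj
    m=optics.camera_model(cam); T=np.array(m["cam_to_world"]); c=T[:3,:3].T@(np.array(p)-T[:3,3])
ValueError: time passes only in moves, steps and waits
```

Emit:
drive_tool(deltas=[{"gripper": 130, "offset": [-0.042, -0.0042, 0], "angular": [0, 0, 0.175]}, {"gripper": 130, "offset": [-0.084, -0.0084, 0], "angular": [0, 0, 0.35]}, {"gripper": 130, "offset": [-0.126, -0.0126, 0], "angular": [0, 0, 0.525]}, {"gripper": 130, "offset": [-0.168, -0.0168, 0], "angular": [0, 0, 0.7]}, {"gripper": 130, "offset": [-0.2096, -0.0211, 0], "angular": [0, 0, 0.875]}])

```text
t: 11.35
eef_pos: [0.5006, -0.0435, 0.25]
tool_rot: [-0.0, 0.907, 0.42, -0.001]
contact_force: [0.1, -0.1, -0.1]
gripper_width: 0.492
grasp_force: 0.0
```

Emit:
drive_tool(deltas=[{"gripper": 130, "offset": [0, 0, 0.01], "angular": [0, 0, 0]}, {"gripper": 130, "offset": [0, 0, 0.025], "angular": [0, 0, 0]}, {"gripper": 130, "offset": [0, 0, 0.04], "angular": [0, 0, 0]}, {"gripper": 130, "offset": [0, 0, 0.04], "angular": [0, 0, 0]}, {"gripper": 130, "offset": [0, 0, 0.04], "angular": [0, 0, 0]}])

```text
t: 11.85
eef_pos: [0.5013, -0.0412, 0.2104]
tool_rot: [-0.0, 0.906, 0.423, -0.0]
contact_force: [0.1, -0.8, 1.2]
gripper_width: 0.488
grasp_force: 0.0
```

```bash
sed -i 's/^def ray/import functools\n@functools.cache\ndef cm(n): return optics.camera_model(n)\ndef ray/; s/m=optics.camera_model(cam)/m=cm(cam)/' h.py
python3 needle.py
python3 - <<'E'
from h import *
delta(.5025,-.0413,.173,50)
s=optics.read_camera("scene");t=optics.read_camera("top");cv2.imwrite("pics/s9.png",s)
R=lambda i,f:cv2.resize(i,None,fx=f,fy=f,interpolation=cv2.INTER_CUBIC)
cv2.imwrite("pics/p9.png",np.clip(np.hstack([R(s[140:200,320:380],6.5),R(t[200:260,290:350],6.5)])*1.6,0,255).astype(np.uint8))
E
```

```text
top {'red': (np.float64(-3.69), np.float32(42.0)), 'dark': (np.float64(-28.57), np.float32(53.8))}
scene {'red': (np.float64(-4.55), np.float32(40.5)), 'dark': (np.float64(-30.47), np.float32(79.8))}
[array([0.5552, 0.0617, 0.088 ])]
t 11.85 pos [ 0.5013 -0.0412  0.2104] yaw 50.09 F [ 0.1 -0.8  1.2] w 0.488 gf 0.0 q [ 0.2   0.33 -0.29  2.03  0.13  0.79 -0.86]
offset [0.0007 0.001  0.0374] ang [-0.001   0.0008  0.002 ]
```

View pics/p9.png

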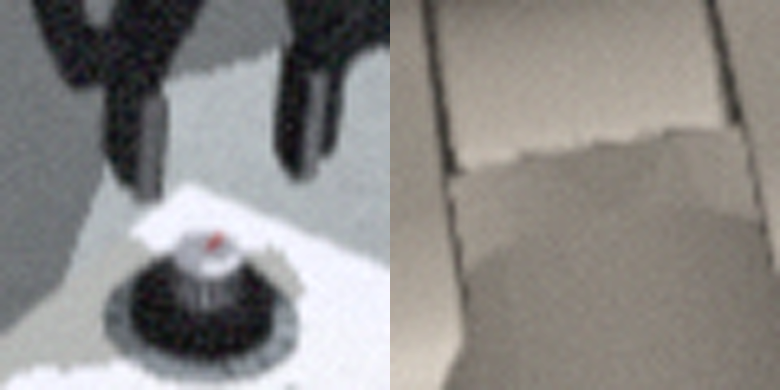

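Run:
```python
from h import *
f=lambda p:((proj("scene",p)-[320,140]+.5)*6.5).round(0).tolist()
y=np.radians(50); d=np.array([np.sin(y),-np.cos(y),0])
for z in(.137,.143,.15):
  c=np.array([.5013,-.0412,z]);print("tips",z,[f(c+s*d*.0207) for s in(-1,1)])
print("tips at knob",f([.5013,-.0412,.111]),"knob est",f([.5025,-.0413,.111]),"+10mm x",f([.5125,-.0413,.111]),"+10mm y",f([.5025,-.0313,.111]))
```

```text
tips 0.137 [[280.0, 177.0], [148.0, 194.0]]
tips 0.143 [[282.0, 160.0], [150.0, 178.0]]
tips 0.15 [[284.0, 141.0], [151.0, 159.0]]
tips at knob [209.0, 255.0] knob est [206.0, 257.0] +10mm x [189.0, 272.0] +10mm y [234.0, 269.0]
```

Emit:
drive_tool(deltas=[{"gripper": 130, "offset": [0.0007, 0.001, 0.012], "angular": [0, 0, 0]}, {"gripper": 130, "offset": [0.0007, 0.001, 0.024], "angular": [0, 0, 0]}, {"gripper": 130, "offset": [0.0007, 0.001, 0.033], "angular": [0, 0, 0]}, {"gripper": 130, "offset": [0.0007, 0.001, 0.033], "angular": [0, 0, 0]}, {"gripper": 130, "offset": [0.0007, 0.001, 0.033], "angular": [0, 0, 0]}], grip_force=20)

```text
t: 12.45
eef_pos: [0.5027, -0.0418, 0.1775]
tool_rot: [0.0, 0.906, 0.423, -0.0]
contact_force: [0.5, -0.8, 0.2]
gripper_width: 0.489
grasp_force: 0.0
```

Emit:
drive_tool(deltas=[{"gripper": 150, "offset": [0, 0, 0], "angular": [0, 0, 0]}, {"gripper": 165, "offset": [0, 0, 0], "angular": [0, 0, 0]}, {"gripper": 172, "offset": [0, 0, 0], "angular": [0, 0, 0]}, {"gripper": 176, "offset": [0, 0, 0], "angular": [0, 0, 0]}, {"gripper": 178, "offset": [0, 0, 0], "angular": [0, 0, 0]}])

```text
t: 12.95
eef_pos: [0.503, -0.0418, 0.1781]
tool_rot: [0.0, 0.906, 0.423, 0.0]
contact_force: [0.4, -0.0, 0.6]
gripper_width: 0.303
grasp_force: 0.0
```

Run:
```python
from h import *
delta(.5025,-.0413,.1775,50)
```

```text
t 12.95 pos [ 0.503  -0.0418  0.1781] yaw 50.02 F [ 0.4 -0.   0.6] w 0.303 gf 0.0 q [ 0.19  0.38 -0.28  2.05  0.16  0.72 -0.89]
offset [ 0.0001 -0.0007  0.0006] ang [ 0.0012 -0.0005  0.0005]
```

Emit:
drive_tool(deltas=[{"gripper": 182, "offset": [0, 0, 0], "angular": [0, 0, 0]}, {"gripper": 184, "offset": [0, 0, 0], "angular": [0, 0, 0]}, {"gripper": 186, "offset": [0, 0, 0], "angular": [0, 0, 0]}, {"gripper": 188, "offset": [0, 0, 0], "angular": [0, 0, 0]}, {"gripper": 188, "offset": [0, 0, 0], "angular": [0, 0, 0]}])

```text
t: 13.45
eef_pos: [0.5028, -0.0417, 0.1779]
tool_rot: [0.0, 0.906, 0.423, 0.0]
contact_force: [-1.5, 0.3, 0.9]
gripper_width: 0.264
grasp_force: 0.4
```

Emit:
drive_tool(deltas=[{"gripper": 191, "offset": [0, 0, 0], "angular": [0, 0, 0]}, {"gripper": 194, "offset": [0, 0, 0], "angular": [0, 0, 0]}, {"gripper": 200, "offset": [0, 0, 0], "angular": [0, 0, 0]}, {"gripper": 210, "offset": [0, 0, 0], "angular": [0, 0, 0]}, {"gripper": 210, "offset": [0, 0, 0], "angular": [0, 0, 0]}])

```text
t: 13.95
eef_pos: [0.5027, -0.0415, 0.178]
tool_rot: [0.0, 0.906, 0.423, 0.0]
contact_force: [-3.8, 1.1, 4.7]
gripper_width: 0.238
grasp_force: 19.6
```

Run:
```python
from h import *
from needle import ang
delta(.5025,-.0413,.1775,50)
a=optics.read_camera("scene");print(ang("scene",a,(.555,.062)))
```

```text
t 13.95 pos [ 0.5027 -0.0415  0.178 ] yaw 50.03 F [-3.8  1.1  4.7] w 0.238 gf 19.6 q [ 0.19  0.38 -0.28  2.05  0.16  0.72 -0.89]
offset [ 0.0001 -0.0003  0.0005] ang [0.0001 0.     0.0007]
{'red': (np.float64(-4.55), np.float32(43.6)), 'dark': (np.float64(-30.49), np.float32(82.4))}
```

Emit:
drive_tool(deltas=[{"gripper": 210, "offset": [0, -0.0004, -0.0008], "angular": [0, 0, 0]}, {"gripper": 210, "offset": [0, -0.0004, -0.0008], "angular": [0, 0, 0.01]}, {"gripper": 210, "offset": [0, -0.0004, -0.0008], "angular": [0, 0, 0.04]}])

```text
t: 14.3
eef_pos: [0.5025, -0.0416, 0.1782]
tool_rot: [0.0, 0.913, 0.408, 0.0]
contact_force: [0.6, 1.7, -6.8]
gripper_width: 0.235
grasp_force: 20.1
```

```bash
cat > chk.py <<'E'
from h import *
from needle import ang
o,R=st();delta(.5025,-.0413,.1775,50);print("T",np.round(o["torque"],3))
a=optics.read_camera("scene");print(ang("scene",a,(.555,.062)))
E
python3 chk.py
```

```text
t 14.3 pos [ 0.5025 -0.0416  0.1782] yaw 48.15 F [ 0.6  1.7 -6.8] w 0.235 gf 20.1 q [ 0.18  0.38 -0.27  2.06  0.15  0.72 -0.91]
offset [ 0.0002 -0.0002  0.0007] ang [ 0.0004 -0.0003 -0.0411]
T [ 0.435 -0.115  0.051]
{'red': (np.float64(-4.56), np.float32(42.7)), 'dark': (np.float64(-29.52), np.float32(79.6))}
```

Knob grasped and the needle follows it (1° for 1.9° of knob). Turning slowly at about 0.35 rad/s.

Emit:
drive_tool(deltas=[{"gripper": 210, "offset": [0, 0, 0.0004], "angular": [0, 0, 0.04]}, {"gripper": 210, "offset": [0, 0, 0.0004], "angular": [0, 0, 0.085]}, {"gripper": 210, "offset": [0, 0, 0.0004], "angular": [0, 0, 0.13]}, {"gripper": 210, "offset": [0, 0, 0.0004], "angular": [0, 0, 0.175]}, {"gripper": 210, "offset": [0, 0, 0.0004], "angular": [0, 0, 0.22]}])

```text
t: 14.85
eef_pos: [0.5026, -0.0416, 0.1782]
tool_rot: [0.0, 0.945, 0.327, 0.0]
contact_force: [0.3, 0.6, -7.3]
gripper_width: 0.234
grasp_force: 20.2
```

```bash
python3 chk.py
python3 - <<'E'
# coarse index check: white index line in scene, before vs now, around predicted start
from h import *
a=optics.read_camera("scene");s=cv2.imread("pics/scene0.png")
for n,i in(("0",s),("now",a)): cv2.imwrite("pics/k%s.png"%n,i[160:205,325:375])
E
```

```text
t 14.85 pos [ 0.5026 -0.0416  0.1782] yaw 38.16 F [ 0.3  0.6 -7.3] w 0.234 gf 20.2 q [ 0.15  0.38 -0.23  2.06  0.13  0.72 -1.07]
offset [ 0.0001 -0.0003  0.0007] ang [ 0.0009 -0.0004 -0.2632]
T [ 0.398 -0.099  0.048]
{'red': (np.float64(-4.55), np.float32(43.3)), 'dark': (np.float64(-24.13), np.float32(75.2))}
```

Emit:
drive_tool(deltas=[{"gripper": 210, "offset": [0, 0, 0.0003], "angular": [0, 0, 0.045]}, {"gripper": 210, "offset": [0, 0, 0.0003], "angular": [0, 0, 0.09]}, {"gripper": 210, "offset": [0, 0, 0.0003], "angular": [0, 0, 0.135]}, {"gripper": 210, "offset": [0, 0, 0.0003], "angular": [0, 0, 0.18]}, {"gripper": 210, "offset": [0, 0, 0.0003], "angular": [0, 0, 0.225]}])

```text
t: 15.45
eef_pos: [0.5027, -0.0417, 0.1781]
tool_rot: [0.0, 0.97, 0.243, 0.0]
contact_force: [-0.5, 1.3, -5.3]
gripper_width: 0.241
grasp_force: 20.3
```

Emit:
drive_tool(deltas=[{"gripper": 210, "offset": [0, 0, 0], "angular": [0, 0, 0.045]}, {"gripper": 210, "offset": [0, 0, 0], "angular": [0, 0, 0.09]}, {"gripper": 210, "offset": [0, 0, 0], "angular": [0, 0, 0.135]}, {"gripper": 210, "offset": [0, 0, 0], "angular": [0, 0, 0.18]}, {"gripper": 210, "offset": [0, 0, 0], "angular": [0, 0, 0.225]}])

```text
t: 15.95
eef_pos: [0.5028, -0.0418, 0.1781]
tool_rot: [0.0, 0.988, 0.156, 0.0]
contact_force: [0.1, 0.7, -4.9]
gripper_width: 0.237
grasp_force: 20.3
```

```bash
python3 chk.py
```

```text
t 15.95 pos [ 0.5028 -0.0418  0.1781] yaw 18.0 F [ 0.1  0.7 -4.9] w 0.237 gf 20.3 q [ 0.09  0.37 -0.15  2.06  0.09  0.71 -1.38]
offset [-0.0001 -0.0005  0.0006] ang [ 1.300e-03 -6.000e-04 -7.111e-01]
T [ 0.249 -0.071  0.02 ]
{'red': (np.float64(-4.55), np.float32(43.0)), 'dark': (np.float64(-13.46), np.float32(75.4))}
```

Emit:
drive_tool(deltas=[{"gripper": 210, "offset": [0, 0, 0], "angular": [0, 0, 0.045]}, {"gripper": 210, "offset": [0, 0, 0], "angular": [0, 0, 0.09]}, {"gripper": 210, "offset": [0, 0, 0], "angular": [0, 0, 0.135]}, {"gripper": 210, "offset": [0, 0, 0], "angular": [0, 0, 0.18]}, {"gripper": 210, "offset": [0, 0, 0], "angular": [0, 0, 0.225]}])

```text
t: 16.5
eef_pos: [0.5028, -0.0419, 0.1781]
tool_rot: [0.0, 0.998, 0.069, 0.0]
contact_force: [0.3, 0.3, -3.9]
gripper_width: 0.235
grasp_force: 20.3
```

Emit:
drive_tool(deltas=[{"gripper": 210, "offset": [0, 0, 0], "angular": [0, 0, 0.04]}, {"gripper": 210, "offset": [0, 0, 0], "angular": [0, 0, 0.08]}, {"gripper": 210, "offset": [0, 0, 0], "angular": [0, 0, 0.11]}, {"gripper": 210, "offset": [0, 0, 0], "angular": [0, 0, 0.11]}])

```text
t: 16.9
eef_pos: [0.5028, -0.0419, 0.1781]
tool_rot: [0.0, 1.0, 0.026, 0.001]
contact_force: [0.4, -2.3, -4.2]
gripper_width: 0.238
grasp_force: 20.4
```

```bash
python3 chk.py
python3 - <<'E'
from h import *
a=optics.read_camera("scene");s=cv2.imread("pics/scene0.png")
R=lambda i,f:cv2.resize(i,None,fx=f,fy=f,interpolation=cv2.INTER_CUBIC)
cv2.imwrite("pics/p10.png",np.clip(np.hstack([R(a[165:265,325:425],3.9),R(s[165:265,325:425],3.9)])*1.5,0,255).astype(np.uint8))
E
```

```text
t 16.9 pos [ 0.5028 -0.0419  0.1781] yaw 2.95 F [ 0.4 -2.3 -4.2] w 0.238 gf 20.4 q [ 0.04  0.37 -0.09  2.07  0.05  0.71 -1.61]
offset [-0.0002 -0.0006  0.0006] ang [ 1.5000e-03 -8.0000e-04 -1.0456e+00]
T [-0.282 -0.126  0.027]
{'red': (np.float64(-2.75), np.float32(10.5)), 'dark': (np.float64(-5.56), np.float32(74.6))}
```

View pics/p10.png

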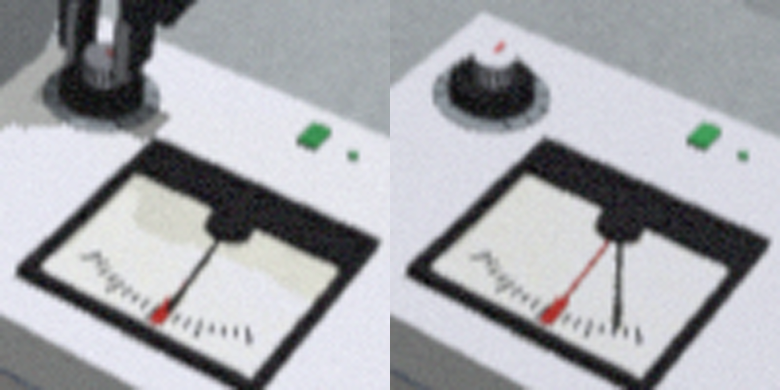

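The needle (crop (195,280)) now overlaps the red pointer (165,312), about 1° short. A small nudge, then release.

Emit:
drive_tool(deltas=[{"gripper": 210, "offset": [0, 0, 0.0003], "angular": [0, 0, 0.015]}, {"gripper": 210, "offset": [0, 0, 0.0003], "angular": [0, 0, 0.03]}, {"gripper": 210, "offset": [0, 0, 0.0003], "angular": [0, 0, 0.04]}, {"gripper": 210, "offset": [0, 0, 0.0003], "angular": [0, 0, 0.04]}, {"gripper": 210, "offset": [0, 0, 0.0003], "angular": [0, 0, 0.04]}])

```text
t: 17.5
eef_pos: [0.5028, -0.0419, 0.178]
tool_rot: [0.0, 1.0, 0.01, 0.001]
contact_force: [-1.6, -4.0, 3.0]
gripper_width: 0.238
grasp_force: 20.9
```

```bash
python3 chk.py
```

```text
t 17.5 pos [ 0.5028 -0.0419  0.178 ] yaw 1.18 F [-1.6 -4.   3. ] w 0.238 gf 20.9 q [ 0.03  0.37 -0.09  2.07  0.05  0.71 -1.64]
offset [-0.0003 -0.0006  0.0005] ang [ 1.4000e-03 -1.0000e-03 -1.0848e+00]
T [-0.767  0.226  0.052]
{'red': (np.float64(-6.17), np.float32(8.8)), 'dark': (np.float64(-4.91), np.float32(76.0))}
```

Emit:
drive_tool(deltas=[{"gripper": 190, "offset": [0, 0, 0], "angular": [0, 0, 0]}, {"gripper": 175, "offset": [0, 0, 0], "angular": [0, 0, 0]}, {"gripper": 150, "offset": [0, 0, 0], "angular": [0, 0, 0]}, {"gripper": 130, "offset": [0, 0, 0], "angular": [0, 0, 0]}, {"gripper": 130, "offset": [0, 0, 0], "angular": [0, 0, 0]}])

```text
t: 18.05
eef_pos: [0.5026, -0.0411, 0.1777]
tool_rot: [-0.0, 1.0, 0.011, 0.0]
contact_force: [-0.7, -0.2, 0.4]
gripper_width: 0.49
grasp_force: 0.0
```

Emit:
drive_tool(deltas=[{"gripper": 130, "offset": [0, 0, -0.01], "angular": [0, 0, 0]}, {"gripper": 130, "offset": [0, 0, -0.03], "angular": [0, 0, 0]}, {"gripper": 130, "offset": [0, 0, -0.06], "angular": [0, 0, 0]}, {"gripper": 130, "offset": [0, 0, -0.1], "angular": [0, 0, 0]}, {"gripper": 130, "offset": [0, 0, -0.12], "angular": [0, 0, 0]}])

```text
t: 18.55
eef_pos: [0.5036, -0.0414, 0.3016]
tool_rot: [0.0, 1.0, 0.01, 0.003]
contact_force: [0.6, -0.1, -0.2]
gripper_width: 0.493
grasp_force: 0.0
```

Emit:
drive_tool(deltas=[{"gripper": 130, "offset": [-0.02, 0.05, 0], "angular": [0, 0, 0]}, {"gripper": 130, "offset": [-0.02, 0.1, 0], "angular": [0, 0, 0]}, {"gripper": 130, "offset": [-0.02, 0.15, 0], "angular": [0, 0, 0]}, {"gripper": 130, "offset": [-0.02, 0.18, 0], "angular": [0, 0, 0]}, {"gripper": 130, "offset": [-0.02, 0.18, 0], "angular": [0, 0, 0]}])

```text
t: 19.05
eef_pos: [0.4852, -0.2276, 0.2986]
tool_rot: [0.001, 1.0, 0.006, 0.001]
contact_force: [-0.5, 1.3, 0.1]
gripper_width: 0.491
grasp_force: 0.0
```

```bash
python3 chk.py
python3 - <<'E'
from h import *
from needle import ang
t=optics.read_camera("top");s=cv2.imread("pics/top0.png");print("top",ang("top",t,(.555,.062)))
# coarse index: brightest direction on rim r=.017-.021 at z=.097
for n,i in(("0",s),("now",t)):
    g=cv2.cvtColor(i,cv2.COLOR_BGR2GRAY).astype(np.float32);th=np.arange(140,221,2.)
    P=np.array([[proj("top",[.5039+r*np.cos(np.radians(a)),-.0415+r*np.sin(np.radians(a)),.097]) for r in(.015,.017,.019,.021)] for a in th]).astype(np.float32)
    v=cv2.remap(g,P[...,0],P[...,1],1).mean(1);w=np.clip(v-np.median(v)-8,0,None);print(n,"index deg",(th*w).sum()/w.sum(),v.max()-np.median(v))
E
```

```text
t 19.05 pos [ 0.4852 -0.2276  0.2986] yaw 0.72 F [-0.5  1.3  0.1] w 0.491 gf 0.0 q [ 0.29  0.25  0.04  1.9  -0.01  0.99 -1.23]
offset [ 0.0195 -0.1864  0.1206] ang [ 4.1000e-03 -1.0000e-04 -1.0951e+00]
T [ 0.05   0.021 -0.017]
{'red': (np.float64(-2.69), np.float32(7.4)), 'dark': (np.float64(-5.15), np.float32(72.6))}
top {'red': (np.float64(-2.82), np.float32(15.1)), 'dark': (np.float64(-4.68), np.float32(65.8))}
0 index deg 186.79589482127747 51.30835
now index deg 186.64924433345263 56.13916
```

The coarse index hasn't moved (186.6° against 186.8° at the start). The needle is about 0.6–1° (about 1 mm) from the pointer's middle in both views. Handing in.

Emit:
drive_tool(deltas=[{"gripper": 130, "offset": [0, 0, 0], "angular": [0, 0, 0]}, {"gripper": 130, "offset": [0, 0, 0], "angular": [0, 0, 0]}, {"gripper": 130, "offset": [0, 0, 0], "angular": [0, 0, 0]}])

```text
t: 19.45
eef_pos: [0.4865, -0.2207, 0.2979]
tool_rot: [-0.0, 1.0, 0.011, 0.0]
contact_force: [-0.3, 0.3, -0.2]
gripper_width: 0.492
grasp_force: 0.0
```

```bash
python3 -c "
from h import *
print(bot.hand_in())"
```

```text
the job is handed in; nothing more can be done
None
```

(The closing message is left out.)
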